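Fit a filter cartridge into a worktop water filter's quick coupler

TASK

Fit the cartridge with the blue bands to the worktop water filter: pull the coupler's metal sleeve back to its stop so that it stays back by itself, then push the cartridge's plug straight in, fully home, so that the sleeve springs forward and locks it. In the tray only the plug can be gripped, so the cartridge has to be put down on the worktop and taken again by its body. Leave the orange-banded cartridge, the glass, the mug, the timer and the measuring spoon where they are.

Things in the scene. Friction and masses are not known exactly. Their poses are not given: they have to be found in the camera images.
- blue_filter_mid (a point): Centre of the body of the loose white cartridge with blue bands (80 to 170 g): a rounded square bar 44 x 44 mm across, 95 mm long along its y; z up as it lies. Its plug points along its -y. It starts in either bay of the tray, body sunk between the walls (no room for fingers), only the plug free. Lying on the worktop its axis is 22 mm up; it does not roll.
- blue_filter_shoulder (a point): Shoulder of the blue cartridge: centre of the front face of its flange (diameter 36, 5 mm thick), on the axis, 59.5 mm from blue_filter_mid along -y; same axes. From here the smooth blue plug runs 28 mm on along -y: diameter 20, chamfered tip, a groove 13 mm across from 7.5 to 16.5 mm. Behind the flange a 7 mm neck of diameter 26 joins the body. Grip the plug firmly: the body is heavier.
- blue_filter: The blue-banded cartridge as a whole; origin in the middle of the underside of its body, 22 mm below blue_filter_mid; same axes.
- orange_filter_mid (a point): Centre of the body of the other cartridge: the same shape and size, but with orange bands and plug, in the tray's other bay. Not to be used.
- pulp_tray: Fixed pulp tray, 160 (x) x 176 (y) x 50 mm; origin under its centre. Bays at x = -36 and +36 mm, 50 mm wide, walls 50 mm high. A cartridge in a bay lies along y, body centre at y = +27.5, axis 30 mm up, plug pointing to the tray's -y (to the robot's right). Walls end at y = -22 mm; from there to y = -88 is a finger well (floor 4, rim 8 mm high) round the plugs, whose middles are at y = -46.
- water_filter: Fixed worktop water filter, light grey base 108 (x) x 240 mm (y = -117 to +123), 16 mm high; coupler_mouth lies at y = +15, z = 62 mm of it, same axes. White head block 70 mm wide, 84 mm high, from y = -54 to -112 mm. Coupler in front of the head. A rest 36 mm wide, 38 mm high at y = 88 to 102 mm will stand 2 mm under the seated cartridge's tail.
- coupler_mouth (a point): Centre of the coupler's mouth, 62 mm above the worktop. The coupler's axis is level; the mouth faces +y of this point (to the robot's left), z up, and the plug goes in along -y. The mouth is a funnel of 29 mm narrowing in 4 mm to a bore of 22 mm. A seated cartridge has its shoulder against the mouth and its body's centre 59.5 mm before it on the axis.
- sleeve_mid (a point): Centre, on the axis, of the coupler's ribbed metal sleeve: diameter 44, 30 mm long, axes as coupler_mouth. It moves with the sleeve; with the sleeve forward it is 18.5 mm behind the mouth. Behind the sleeve are 24 mm of thinner tube (diameter 30), then a nut (diameter 43) and the head block.
- sleeve (a joint): Sleeve pulled back along -y of coupler_mouth: 0 forward to 0.012 m at its stop, spring 3 to 6 N. Empty, pulled to its stop and let go, it stays back at about 7 mm; pulled under 9 mm, it springs forward. While it is forward a plug is stopped 9 mm inside the mouth. While it stays back, a plug pushed in to its shoulder (3 to 8 N) trips it: it springs to 0 and locks the plug with 1.5 mm end play.
- glass: Small clear glass, diameter 49, 62 mm high; origin under its centre. Bystander.
- mug: White mug, red inside, 62 x 92 x 51 mm; origin at its underside. Bystander.
- timer: Kitchen timer, diameter 63, 44 mm high, red dial on a cream base; origin under its centre. Bystander.
- spoon: Steel measuring spoon, 37 x 119 x 16 mm, lying in front of the mug; origin at its underside. Bystander.

How it is judged (in metres and radians):
On the way:
1. the sleeve has been pulled back while the blue cartridge is not yet at the coupler (value of joint sleeve above 0.005 m and distance between blue_filter_shoulder and coupler_mouth above 0.04 m), for 0.2 s.
At the end, for the whole second after the job is handed in: The blue-banded cartridge is plugged into the coupler: its shoulder within 3.5 mm of the mouth along the axis and 3 mm across it, its axis within 0.08 rad of the coupler's, the sleeve sprung fully forward (within 1.5 mm), the cartridge at rest and let go (y of blue_filter_shoulder in the frame of coupler_mouth between -0.002 and 0.0035 m and x of blue_filter_shoulder in the frame of coupler_mouth between -0.003 and 0.003 m and z of blue_filter_shoulder in the frame of coupler_mouth between -0.003 and 0.003 m and angle between the y axis of blue_filter_mid and the y axis of coupler_mouth, either way round below 0.08 rad and value of joint sleeve below 0.0015 m and linear speed of blue_filter below 0.02 m/s); the robot touches nothing.
It fails at once if the orange-banded cartridge is moved by more than 20 mm (distance of orange_filter_mid from where it was at the start of the episode above 0.02 m).
It fails at once if the glass is moved by more than 25 mm or tipped over (distance of glass from where it was at the start of the episode above 0.025 m or angle between glass's own z axis and vertical above 0.5 rad).
It fails at once if the mug is moved by more than 25 mm or tipped over (distance of mug from where it was at the start of the episode above 0.025 m or angle between mug's own z axis and vertical above 0.5 rad).
It fails at once if the timer is moved by more than 25 mm or tipped over (distance of timer from where it was at the start of the episode above 0.025 m or angle between timer's own z axis and vertical above 0.5 rad).
It fails at once if the measuring spoon is moved by more than 25 mm (distance of spoon from where it was at the start of the episode above 0.025 m).
It also fails if it takes over 64 s, if anything falls off the work surface, if the arm or the gripper's body presses on something with over 40 N, if the wrist force passes 120 N, or if a joint passes its speed limit or range.

ROBOT

A 6-joint arm with a two-finger parallel gripper is mounted at the origin on a cart in front of the work surface, level with it; the furniture and walls round the work are solid. World frame = base frame: x ahead of the robot, y to its left, z up, the work surface at z = 0. Lengths are in mm, angles in rad, forces in N, time in s.
With the tool pointing down it reaches from about 425 to 950 mm from the base axis. Payload 3.5 kg.
Tool frame: the origin (TCP) lies between the finger pads; the fingertips stand 22 mm ahead of it and the grasp point (between the pads) lies 3 mm ahead of it; z points along the fingers, y is the line along which they close (so a half turn about z gives the same grasp; the last joint's range is limited). The gripper opens to 85 mm and grips with 20 to 120 N. Pads are 22 mm wide; open, the fingers measure 114 mm over their backs; the gripper's body (76 mm by 85 mm) begins 54 mm behind the grasp point. The pads swing forward as they close: fully open they stand 13 mm farther back than shut.
Start: joints at [1.116, 0.286, 1.577, -0, 1.279, -0.15], TCP at [202.532, 643.884, 253.325] pointing down, gripper open.
Joint ranges: [-2.77, 2.77], [-0.9, 2.22], [0.21, 2.48], [-1.53, 4.67], [0.24, 2.81], [-2.84, 2.84]. Speed limits (rad/s): [2.79, 2.79, 3.14, 3.14, 3.14, 3.14].

INTERFACE

Orientations are given as a 3x3 rotation matrix whose columns are the frame's x, y, z axes.
In Python, from workcell import arm gives the robot as it stands.
- The arm moves only by the shell command python3 -m handwheel 'ROWS' [FORCE]. ROWS is JSON, a list of rows, each a list of 3 entries, a list of its own where there are three numbers: the opening, from 0 (shut) to 1 (fully open), then the shift along the tool's x, y, z as a fraction of full scale, then the turn, a rotation vector about the tool's x, y, z as a fraction of full scale. In form: [[grip, [x, y, z], [wx, wy, wz]], ...]. A call has 1 to 12 rows; each row is the pose to reach, as a shift and turn from the pose commanded when the call began, along the tool's axes at that moment; what a row does not reach only later rows make up. Full scale, the value 1, is 0.25 m for a shift and 120 degrees for a turn. A row lasts 1/8 s, in which the tool goes at most 62.5 mm and 10.7 degrees, less where a joint would pass 70% of its speed; a pose out of reach is approached as far as the arm can. A call with a number of a shift or a turn outside -1 to 1 is refused whole. A call with a gripper value outside its range is refused whole. The fingers move at their own pace and stop on an object; FORCE is the grip in N (left out, the last holds). Time passes only in rows, so rows that repeat a pose let the fingers close. It gives the time, the measured TCP pose, the force, the opening and the grip force at its end, in the units of the state.
- arm.read_state(): the state, without advancing time (a new reading comes with each control period).
- arm.grab_frame(name): name is "scene" or "side" or "wrist"; returns the picture (420x560x3 uint8, red, green, blue); there is no depth.
- arm.camera_info(name): a dict with "K" (3x3 intrinsics, pixels), "pose" (4x4, takes a point from camera to world coordinates); the wrist camera has in their place "mount" (4x4, takes a point from camera to tool coordinates, whose origin is the TCP and whose axes are the flange's). Camera axes: x right, y up, looking along -z (the intrinsics and any distortion apply to the point x, -y, -z); pixel columns grow to the right and rows downward; lengths in mm; the calibration is good to about 2 mm. A picture is of the moment at which its call begins: read the wrist's pose just before it. camera_info takes no time and is no camera call.
- arm.sign_off(): hands the job in; it is judged then, once.
The state is a dict: "t": time; "q": joint angles; "joint_vel": joint speeds; "joint_efforts": joint torques, N m; "tcp_pos": TCP position; "orientation": TCP orientation; "contact_force": force on the tool from outside, world axes, zero at the start; "wrist_torque": the same for the moment, N m; "grip_width": opening from 0.0 (shut) to 1.0 (fully open); "finger_force": force on a finger pad.
Only numpy, scipy, OpenCV 4.12 (cv2) and the standard library are available. Lean on these libraries where they do the work, as an engineer would, in place of code of your own. Each camera call takes 0.05 s, during which the arm holds its last target. There are 200 camera calls.

## Working session

There is one attempt and no reset: what is moved stays moved. The work goes in short steps, Python scripts to look and compute and a shell command to move; the robot and the scene stay as the last step left them, time stands still between calls to the robot, and variables do not carry over. Pictures are saved under pics/ and viewed, at most 13 in all, crops included, and the job is handed in when it is done.

```bash
ls; mkdir -p pics
cat > h.py <<'E'
import numpy as np, cv2
from workcell import arm
def save(n,f): 
    im=arm.grab_frame(n); cv2.imwrite(f'pics/{f}.png',im[:,:,::-1]); return im
def ray(n,uv,st=None):
    c=arm.camera_info(n); K=np.array(c['K'])
    if n=='wrist':
        T=np.eye(4);T[:3,:3]=st['orientation'];T[:3,3]=st['tcp_pos'];P=T@np.array(c['mount'])
    else: P=np.array(c['pose'])
    d=cv2.undistortPoints(np.array([[uv]],float),K,np.array(c.get('dist',np.zeros(5)),float))[0,0]
    v=P[:3,:3]@np.array([d[0],-d[1],-1]); return P[:3,3],v
def at_z(n,uv,z,st=None):
    o,v=ray(n,uv,st); return o+v*(z-o[2])/v[2]
def proj(n,p,st=None):
    c=arm.camera_info(n); K=np.array(c['K'])
    if n=='wrist':
        T=np.eye(4);T[:3,:3]=st['orientation'];T[:3,3]=st['tcp_pos'];P=T@np.array(c['mount'])
    else: P=np.array(c['pose'])
    q=np.linalg.inv(P)@np.append(p,1); return K[0,0]*q[0]/-q[2]+K[0,2], K[1,1]*-q[1]/-q[2]+K[1,2]
E
python3 - <<'E'
from h import *
a=save('scene','s0');b=save('side','d0')
for n in('scene','side','wrist'):
  c=arm.camera_info(n);print({k:np.round(v,3).tolist() if not isinstance(v,str) else v for k,v in c.items()})
print(arm.read_state())
E
```

```text
pics
{'K': [[453.337, 0.0, 283.949], [0.0, 453.337, 207.419], [0.0, 0.0, 1.0]], 'pose': [[0.803, 0.451, -0.39, 139.246], [-0.596, 0.614, -0.517, -522.141], [0.006, 0.647, 0.762, 823.709], [0.0, 0.0, 0.0, 1.0]]}
{'K': [[501.045, 0.0, 281.719], [0.0, 501.045, 208.987], [0.0, 0.0, 1.0]], 'pose': [[0.977, 0.111, -0.182, 290.42], [-0.213, 0.492, -0.844, -1075.923], [-0.004, 0.863, 0.505, 714.328], [0.0, 0.0, 0.0, 1.0]]}
{'K': [[350.773, 0.0, 274.65], [0.0, 350.773, 211.222], [0.0, 0.0, 1.0]], 'mount': [[0.0, 0.95, 0.312, 80.449], [1.0, -0.0, -0.001, -0.88], [-0.001, 0.312, -0.95, -121.55], [0.0, 0.0, 0.0, 1.0]]}
{'t': 0.1, 'q': array([ 1.11601038e+00,  2.87115127e-01,  1.57802826e+00, -5.05610575e-06,
        1.27859814e+00, -1.50005597e-01]), 'joint_vel': array([ 0.00043389, -0.00115403, -0.00181443, -0.00022778, -0.00089726,
       -0.0004633 ]), 'joint_efforts': array([ 1.08954046e-03, -4.07295263e+01, -2.93699098e+01, -1.18130688e-04,
        3.40191153e-03,  5.65725685e-06]), 'tcp_pos': array([202.29061785, 643.40311435, 252.0613445 ]), 'orientation': array([[-9.53913179e-01,  3.00081261e-01, -9.39584263e-04],
       [ 3.00082565e-01,  9.53911274e-01, -1.93257458e-03],
       [ 3.16350605e-04, -2.12546121e-03, -9.99997691e-01]]), 'contact_force': array([-0.68712036, -0.11386658, -0.26669965]), 'wrist_torque': array([-0.01786379, -0.06751495, -0.02811223]), 'finger_force': 0.0, 'grip_width': 0.9969434061993262}
```

View pics/s0.png

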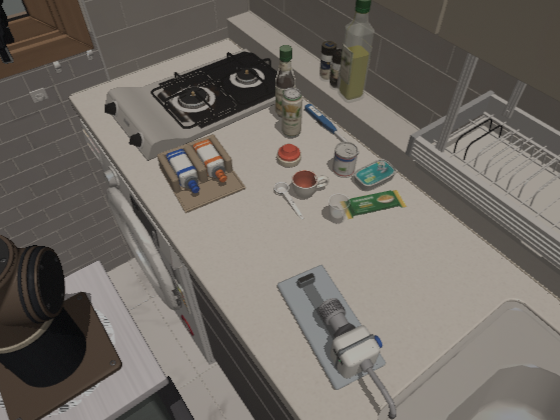

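View pics/d0.png

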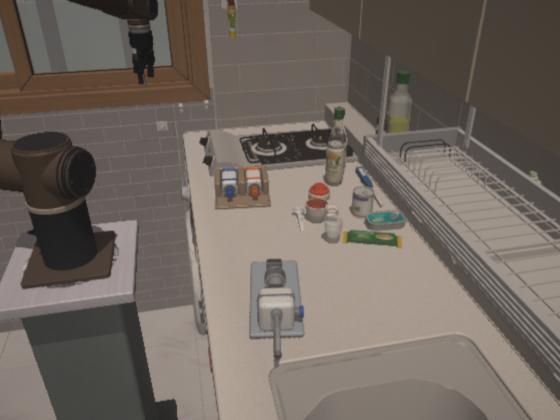

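The blue cartridge is in the near bay (scene ~(181,172)) and the filter is at ~(335,325). I'll take an enlarged crop of both.

Run:
```python
from h import *
a=cv2.imread('pics/s0.png')
t=cv2.resize(a[130:220,150:250],(400,360),interpolation=3); f=cv2.resize(a[260:390,270:390],(400,433),interpolation=3)
o=np.zeros((433,800,3),np.uint8);o[:360,:400]=t;o[:,400:]=f;cv2.imwrite('pics/c0.png',o)
for n,uv,z in [('scene',(279,288),16),('scene',(321,266),16),('scene',(187,207),8),('scene',(243,181),8),('scene',(195,187),30),('scene',(330,310),62),
  ('side',(250,264),16),('side',(299,263),16),('side',(216,206),8),('side',(269,204),8),('side',(230,194),30)]: print(n,uv,at_z(n,uv,z).round(1))
```

```text
scene (279, 288) [ 416.4 -140.8   16. ]
scene (321, 266) [ 518.9 -150.7   16. ]
scene (187, 207) [373.1 167.4   8. ]
scene (243, 181) [526.  160.2   8. ]
scene (195, 187) [412.5 192.9  30. ]
scene (330, 310) [ 449.1 -256.    62. ]
side (250, 264) [ 416.3 -139.4   16. ]
side (299, 263) [ 528.4 -160.5   16. ]
side (216, 206) [367.6 162.8   8. ]
side (269, 204) [515.9 141.1   8. ]
side (230, 194) [411.2 184.2  30. ]
```

View pics/c0.png

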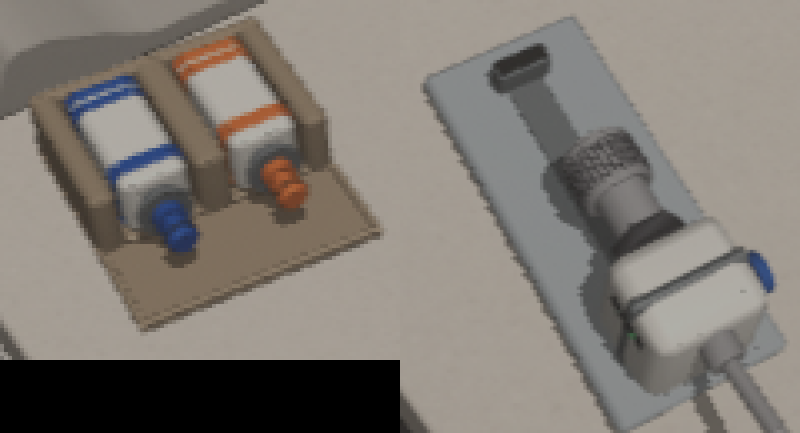

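```bash
cat >> h.py <<'E'
from scipy.optimize import least_squares
def Rz(a): return np.array([[np.cos(a),-np.sin(a),0],[np.sin(a),np.cos(a),0],[0,0,1]])
def fit(obs,x0,fz=True):
    # obs: (cam, local pt, uv[, state])
    r=lambda p:np.concatenate([np.subtract(proj(o[0],Rz(p[2])@np.array(o[1],float)+[p[0],p[1],0],o[3] if len(o)>3 else None),o[2]) for o in obs])
    s=least_squares(r,x0,x_scale=[10,10,.05]); return s.x, s.fun.reshape(-1,2).round(1)
E
python3 - <<'E'
from h import *
t=[((-80,-88,8),(142,329)),((80,-88,8),(380,233)),((80,-22,50),(328,125)),((-80,88,50),(33,100)),((80,88,50),(262,18)),((-80,-22,50),(93,205))]
f=[((-54,123,16),(425,82)),((54,123,16),(575,16)),((-54,-117,16),(620,432)),((54,-117,16),(787,343))]
for g in ([('scene',p,(150+(u+.5)/4-.5,130+(v+.5)/4-.5)) for p,(u,v) in t],[('scene',p,(270+(u-400)/3.333-.35,260+v/3.333-.35)) for p,(u,v) in f]):
  x,r=fit(g,[450,0,0]);print(x.round(3),r.tolist())
  if len(g)==6: print('plug mid',Rz(x[2])@[-36,-46,30]+[x[0],x[1],0])
  else: print('sleeve',Rz(x[2])@[0,-3.5,62]+[x[0],x[1],0],'mouth',Rz(x[2])@[0,15,62]+[x[0],x[1],0])
E
```

```text
[ 4.51252e+02  2.32830e+02 -1.33000e-01] [[-0.7, 0.5], [1.6, 0.4], [1.9, -1.5], [-1.7, -0.8], [0.5, -0.6], [-1.4, 1.1]]
plug mid [409.46382239 192.01629818  30.        ]
[ 4.49787e+02 -2.57859e+02 -1.79000e-01] [[-1.2, -1.5], [-0.3, -1.2], [-0.0, 1.0], [1.3, 0.8]]
sleeve [ 449.16303212 -261.30314584   62.        ] mouth [ 452.46349644 -243.09993362   62.        ]
```

```bash
cat >> h.py <<'E'
from scipy.spatial.transform import Rotation as Ro
def Rt(yaw): # tool down, tool y along local x of an object with this yaw
    y=np.array([np.cos(yaw),np.sin(yaw),0]);z=np.array([0,0,-1.]);return np.c_[np.cross(y,z),y,z]
def plan(pos,yaw):
    s=arm.read_state();R=s['orientation'];d=R.T@(np.array(pos)-s['tcp_pos'])/250
    w=np.degrees(Ro.from_matrix(R.T@Rt(yaw)).as_rotvec())/120
    print('t',s['t'].__round__(2),'shift',d.round(4),'turn',w.round(4))
E
python3 -c "
from h import *
plan([305,418,250],-.133);plan([409,192,180],-.133)"
```

```text
t 0.1 shift [-0.6625 -0.7368  0.0096] turn [-9.00e-04  6.00e-04  6.68e-01]
t 0.1 shift [-1.3307 -1.4737  0.291 ] turn [-9.00e-04  6.00e-04  6.68e-01]
```

```bash
python3 -m handwheel '[[0.6,[-0.12,-0.13,0],[0,0,0.08]],[0.6,[-0.24,-0.27,0],[0,0,0.16]],[0.6,[-0.36,-0.4,0],[0,0,0.25]],[0.6,[-0.48,-0.54,0],[0,0,0.33]],[0.6,[-0.6,-0.66,0],[0,0,0.42]],[0.6,[-0.6625,-0.737,0.01],[0,0,0.5]],[0.6,[-0.6625,-0.737,0.01],[0,0,0.58]],[0.6,[-0.6625,-0.737,0.01],[-0.001,0.001,0.668]],[0.6,[-0.6625,-0.737,0.01],[-0.001,0.001,0.668]]]'
python3 -c "
from h import *
plan([409,192,170],-.133)"
```

```text
t: 1.23
tcp_pos: [305.1, 418.1, 250.4]
orientation: [[0.131, 0.991, 0.0], [0.991, -0.131, 0.002], [0.002, -0.0, -1.0]]
contact_force: [0.3, -0.5, -0.4]
grip_width: 0.603
finger_force: 0.0
t 1.23 shift [-0.843   0.5305  0.3198] turn [-0.0001 -0.001   0.0009]
```

```bash
python3 -m handwheel '[[0.6,[-0.2,0.13,0.05],[0,0,0]],[0.6,[-0.4,0.26,0.12],[0,0,0]],[0.6,[-0.6,0.4,0.2],[0,0,0]],[0.6,[-0.8,0.5,0.3],[0,0,0]],[0.6,[-0.843,0.53,0.32],[0,-0.001,0.001]],[0.6,[-0.843,0.53,0.32],[0,-0.001,0.001]],[0.6,[-0.843,0.53,0.32],[0,-0.001,0.001]]]'
python3 -c "
from h import *
s=arm.read_state();im=save('wrist','w1');print(s['tcp_pos'],s['orientation'])
h=cv2.cvtColor(im,cv2.COLOR_RGB2HSV)
for lo,hi in((105,125),(3,18)):
  m=cv2.inRange(h,(lo,140,40),(hi,255,255));n,l,st,c=cv2.connectedComponentsWithStats(m)
  for i in range(1,n):
    if st[i,4]>60: print(lo,st[i],c[i])"
```

```text
t: 2.1
tcp_pos: [408.8, 193.3, 171.1]
orientation: [[0.132, 0.991, 0.002], [0.991, -0.132, 0.001], [0.001, 0.001, -1.0]]
contact_force: [-0.3, -0.9, 1.2]
grip_width: 0.597
finger_force: 0.0
[408.8157859  193.31435151 171.0814431 ] [[ 0.13246286  0.99118683  0.00150588]
 [ 0.99118686 -0.13246483  0.00129187]
 [ 0.00147996  0.00132148 -0.99999803]]
105 [238  25  72  16 962] [273.27442827  31.88253638]
105 [239  45  60  16 776] [268.9871134   52.10953608]
105 [300  45  10  15 129] [304.70542636  51.75968992]
105 [243 141   9  17 127] [247.33070866 148.73228346]
105 [253 141  46  17 725] [275.54344828 148.81517241]
105 [300 140   9  17 137] [303.97810219 147.74452555]
105 [265 186  24  32 622] [276.65434084 201.76366559]
3 [ 347   20   80   23 1196] [386.84782609  29.5493311 ]
3 [ 347   42   78   19 1100] [385.62727273  49.87363636]
3 [ 343  136   72   20 1200] [378.155      146.58083333]
3 [357 184  27  34 758] [369.31794195 200.48021108]
3 [ 527  318   33   55 1406] [545.45803698 347.16642959]
```

View pics/w1.png

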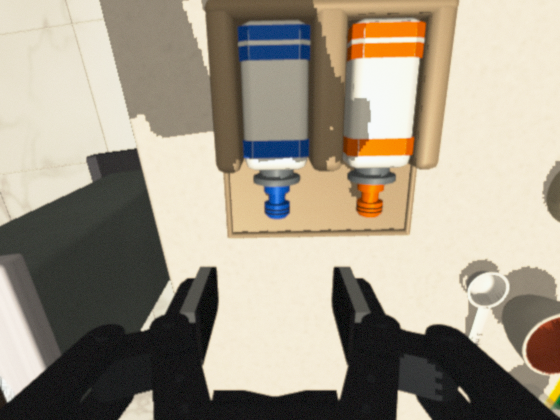

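The wrist view shows the blue plug at px (277,202), the orange plug at (369,200), and the tray's rim corners at (229,237) and (410,234). The spoon and mug are at the right edge.

```bash
python3 -c "
from h import *
s=arm.read_state()
P=lambda u,z:at_z('wrist',u,z,s).round(1)
print('plug tip/shoulder',P((277,217.5),30),P((276.5,184),30),P((276.7,201.8),33))
print('orange',P((369.3,200.5),33))
print('rim',P((229,237),8),P((410,234),8))
print('flange',P((276,178),30))
a=P((369.3,200.5),33)-P((276.7,201.8),33);print(np.hypot(*a[:2]),np.arctan2(a[1],a[0]))
a=P((410,234),8)-P((229,237),8);print(np.hypot(*a[:2]),np.arctan2(a[1],a[0]))
a=P((275.5,148.8),52)-P((273.3,31.9),52);print(a, 'body yaw',np.arctan2(a[0],-a[1]), P((273.3,31.9),52))
for n,u,z in(('spoonend',(296,213),8),('spoonbowl',(281,190),8),('mug',(304,185),25),('glass',(338,209),30)):print(n,at_z('scene',u,z).round())
"
```

```text
plug tip/shoulder [408.8 181.5  30. ] [411.9 208.6  30. ] [410.3 195.3  33. ]
orange [481.3 186.9  33. ]
rim [364.  161.6   8. ] [521.  143.5   8. ]
flange [412.2 213.3  30. ]
71.49517466235046 -0.11776244605897622
158.03990002527843 -0.11477990063273134
[ -8.1 -71.4   0. ] body yaw -0.11296242686470961 [423.1 309.9  52. ]
spoonend [569.   1.   8.]
spoonbowl [584.  80.   8.]
mug [629.  48.  25.]
glass [642. -61.  30.]
```

```bash
python3 -c "
from h import *
plan([410.2,194.2,36],-.115)"
```

```text
t 2.15 shift [0.0029 0.0045 0.5406] turn [ 0.0007 -0.0007 -0.0084]
```

```bash
python3 -m handwheel '[[0.6,[0.003,0.0045,0.15],[0,0,-0.008]],[0.6,[0.003,0.0045,0.35],[0,0,-0.008]],[0.6,[0.003,0.0045,0.48],[0.001,-0.001,-0.008]],[0.6,[0.003,0.0045,0.54],[0.001,-0.001,-0.008]],[0.6,[0.003,0.0045,0.54],[0.001,-0.001,-0.008]],[0.1,[0.003,0.0045,0.54],[0.001,-0.001,-0.008]],[0.1,[0.003,0.0045,0.54],[0.001,-0.001,-0.008]],[0.1,[0.003,0.0045,0.54],[0.001,-0.001,-0.008]],[0.1,[0.003,0.0045,0.54],[0.001,-0.001,-0.008]],[0,[0.003,0.0045,0.54],[0.001,-0.001,-0.008]],[0,[0.003,0.0045,0.54],[0.001,-0.001,-0.008]]]' 110
python3 -c "
from h import *
plan([445,-60,36],-.179)"
```

```text
t: 3.52
tcp_pos: [411.1, 192.7, 36.2]
orientation: [[0.118, 0.993, 0.0], [0.993, -0.118, -0.001], [-0.001, 0.001, -1.0]]
contact_force: [-0.2, -2.1, 5.8]
grip_width: 0.184
finger_force: 108.5
t 3.52 shift [-0.9879  0.2541  0.0024] turn [0.0003 0.0006 0.029 ]
```

```bash
python3 -m handwheel '[[0,[0,0,-0.02],[0,0,0]],[0,[0,0,-0.06],[0,0,0]],[0,[0,0,-0.12],[0,0,0]],[0,[0,0,-0.2],[0,0,0]],[0,[0,0,-0.3],[0,0,0]],[0,[0,0,-0.32],[0,0,0]],[0,[0,0,-0.32],[0,0,0]]]'
python3 -c "
from h import *
a=save('wrist','w2');b=save('side','d2')
o=np.zeros((420,800,3),np.uint8);o[:,:560]=a;o[:300,560:]=cv2.resize(b[100:250,180:300],(240,300),interpolation=3);cv2.imwrite('pics/c2.png',o[:,:,::-1])"
```

```text
t: 4.4
tcp_pos: [410.1, 193.0, 115.6]
orientation: [[0.118, 0.993, -0.001], [0.993, -0.118, -0.001], [-0.001, -0.001, -1.0]]
contact_force: [-0.3, 0.5, -0.6]
grip_width: 0.185
finger_force: 108.7
```

View pics/c2.png

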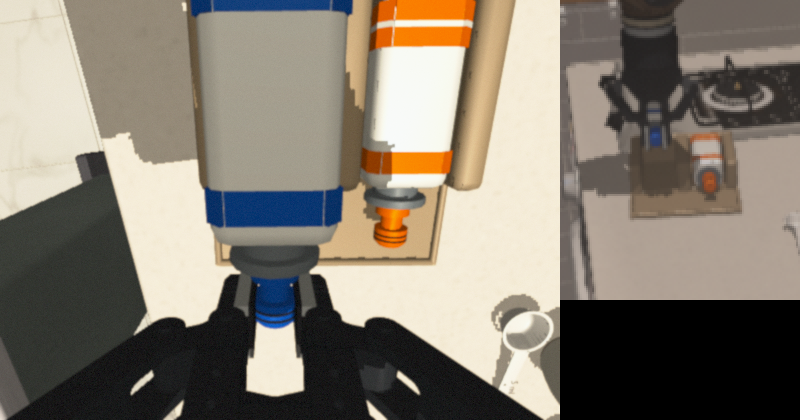

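The cartridge is held by its plug and hangs level, clear of the tray (body centred near px (272,110)), and the orange one hasn't moved. Next I put it down on the free worktop.

```bash
python3 -c "
from h import *
plan([442,-30,115],-.179)"
```

```text
t 4.5 shift [-0.8693  0.2352 -0.0015] turn [-0.0017  0.001   0.0289]
```

```bash
python3 -m handwheel '[[0,[-0.06,0.016,0],[0,0,0.005]],[0,[-0.18,0.05,0],[0,0,0.01]],[0,[-0.32,0.09,0],[0,0,0.02]],[0,[-0.46,0.125,0],[0,0,0.029]],[0,[-0.6,0.16,0],[0,0,0.029]],[0,[-0.74,0.2,0],[0,0,0.029]],[0,[-0.83,0.225,0.1],[0,0,0.029]],[0,[-0.87,0.235,0.2],[-0.001,0.001,0.029]],[0,[-0.87,0.235,0.28],[-0.001,0.001,0.029]],[0,[-0.87,0.235,0.31],[-0.001,0.001,0.029]],[0,[-0.87,0.235,0.32],[-0.001,0.001,0.029]]]'
python3 -c "
from h import *
plan([442,-30,28],-.179)"
```

```text
t: 5.88
tcp_pos: [442.2, -30.3, 35.0]
orientation: [[0.178, 0.984, -0.001], [0.984, -0.178, 0.001], [0.001, -0.001, -1.0]]
contact_force: [-0.7, 0.7, -0.5]
grip_width: 0.182
finger_force: 108.7
t 5.88 shift [ 0.001  -0.0009  0.0282] turn [-0.0004 -0.0003 -0.0002]
```

```bash
python3 -m handwheel '[[0,[0,0,0.012],[0,0,0]],[0,[0,0,0.02],[0,0,0]],[0,[0,0,0.025],[0,0,0]],[0,[0,0,0.027],[0,0,0]],[0,[0,0,0.027],[0,0,0]]]'
```

```text
t: 6.5
tcp_pos: [442.9, -30.2, 29.2]
orientation: [[0.178, 0.984, 0.001], [0.984, -0.178, 0.0], [0.0, 0.001, -1.0]]
contact_force: [-0.8, -0.2, 1.0]
grip_width: 0.184
finger_force: 109.0
```

```bash
python3 -m handwheel '[[0.25,[0,0,0],[0,0,0]],[0.35,[0,0,0],[0,0,0]],[0.5,[0,0,0],[0,0,0]],[0.5,[0,0,0],[0,0,0]],[0.6,[0,0,-0.1],[0,0,0]],[0.7,[0,0,-0.3],[0,0,0]],[0.7,[0,0,-0.5],[0,0,0]],[0.7,[0,0,-0.65],[0,0,0]],[0.7,[0,0,-0.65],[0,0,0]],[0.7,[0,0,-0.65],[0,0,0]]]' 60
python3 -c "
from h import *
s=arm.read_state();im=save('wrist','w3');np.save('w3.npy',np.array([s['tcp_pos'],*s['orientation']]));
plan([449,-261,200],-.179)"
```

```text
t: 7.75
tcp_pos: [441.9, -30.0, 190.3]
orientation: [[0.178, 0.984, -0.001], [0.984, -0.178, 0.001], [0.001, -0.001, -1.0]]
contact_force: [-0.4, -0.3, -0.1]
grip_width: 0.699
finger_force: 0.0
t 7.8 shift [-0.9044  0.1942 -0.0431] turn [-0.0013 -0.0005 -0.0001]
```

View pics/w3.png

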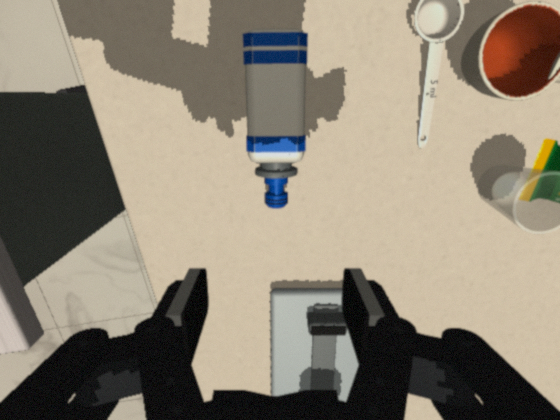

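The cartridge lies flat and straight, with its body from px rows 32 to 160 around column 276 and its plug at (276,190). The filter base starts at (272,283). Next I look at the coupler from above.

```bash
python3 -m handwheel '[[0.75,[-0.1,0.02,0],[0,0,0]],[0.75,[-0.25,0.05,0],[0,0,0]],[0.75,[-0.4,0.08,0],[0,0,0]],[0.75,[-0.55,0.12,-0.02],[0,0,0]],[0.75,[-0.7,0.15,-0.04],[0,0,0]],[0.75,[-0.82,0.18,-0.04],[0,0,0]],[0.75,[-0.9,0.194,-0.04],[0,0,0]],[0.75,[-0.9,0.194,-0.04],[0,0,0]],[0.75,[-0.9,0.194,-0.04],[0,0,0]]]'
python3 -c "
from h import *
s=arm.read_state();print(s['tcp_pos']);im=save('wrist','w4');np.save('w4.npy',np.array([s['tcp_pos'],*s['orientation']]))"
```

```text
t: 8.93
tcp_pos: [449.8, -259.1, 200.3]
orientation: [[0.178, 0.984, -0.001], [0.984, -0.178, 0.002], [0.002, -0.001, -1.0]]
contact_force: [-0.3, -0.7, 0.3]
grip_width: 0.754
finger_force: 0.0
[ 449.81980072 -259.14925114  200.29491012]
```

View pics/w4.png

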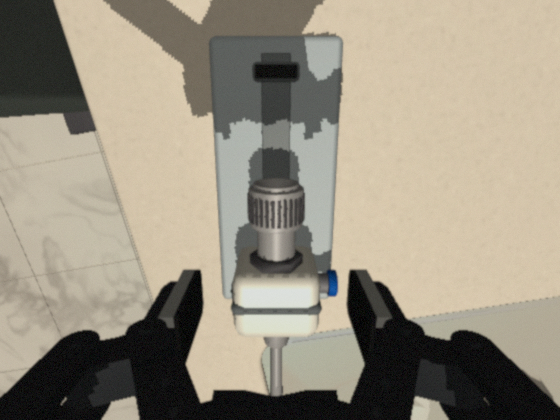

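The coupler is seen straight from above. The sleeve spans px columns 248–304 and rows ~187–228, the mouth is at row ~180, the rest is at (276,72), and the base's top edge runs (210,38)–(342,38).

```bash
cat >> h.py <<'E'
def ld(f): a=np.load(f); return dict(tcp_pos=a[0],orientation=a[1:])
E
python3 - <<'E'
from h import *
s=ld('w4.npy');g=cv2.cvtColor(cv2.imread('pics/w4.png'),6).astype(int)
for r in (205,215): print(r,g[r,238:316].tolist())
print('col276',g[165:265,276].tolist())
P=lambda u,z,s=s:at_z('wrist',u,z,s).round(1)
a=P((342,38),16)-P((210,38),16);print('base w',np.hypot(*a[:2]),np.arctan2(a[1],a[0]))
print('axis at rest',P((276,66),38),'sleeve mid',P((276,207),62),'base left',P((210,38),16),P((223,298),16),'sleeve edges',P((248,207),62),P((304,207),62))
obs=[('wrist',(-54,123,16),(210,38),s),('wrist',(54,123,16),(342,38),s),('wrist',(0,102,38),(276,65),s),('wrist',(0,-3.5,62),(276,207),s)]
x,r=fit(obs,[450,-258,-.179]);print(x,r.tolist());print('mouth',Rz(x[2])@[0,15,62]+[x[0],x[1],0],'sleeve',Rz(x[2])@[0,-3.5,62]+[x[0],x[1],0])
s3=ld('w3.npy');print('cart rear',P((275.5,32),42,s3),'front body',P((275.5,161),42,s3),'tip',P((276,208),22,s3),'plugmid',P((276,191),26,s3))
h=cv2.cvtColor(cv2.imread('pics/w3.png'),cv2.COLOR_BGR2HSV)
m=cv2.inRange(h,(105,140,40),(125,255,255));n,l,st,c=cv2.connectedComponentsWithStats(m)
for i in range(1,n):
    if st[i,4]>40: print(st[i],c[i].round(1))
E
```

```text
205 [178, 178, 180, 182, 180, 180, 182, 178, 167, 125, 76, 57, 54, 59, 61, 69, 71, 63, 66, 76, 98, 89, 70, 61, 82, 120, 126, 95, 71, 73, 101, 138, 127, 95, 78, 87, 122, 165, 179, 151, 110, 81, 97, 135, 155, 134, 92, 73, 84, 121, 127, 102, 76, 60, 75, 108, 93, 67, 61, 70, 72, 62, 62, 61, 60, 56, 100, 160, 180, 184, 183, 183, 184, 182, 183, 180, 185, 183]
215 [181, 178, 181, 178, 178, 180, 180, 182, 175, 143, 95, 62, 62, 60, 61, 63, 67, 63, 59, 74, 95, 83, 69, 64, 77, 115, 118, 93, 70, 72, 108, 145, 153, 128, 92, 84, 118, 170, 184, 150, 108, 83, 102, 147, 149, 108, 78, 67, 86, 126, 129, 93, 67, 71, 90, 106, 90, 68, 65, 78, 74, 63, 58, 59, 56, 75, 116, 163, 181, 183, 181, 183, 185, 183, 183, 183, 184, 181]
col276 [64, 59, 62, 60, 60, 61, 57, 59, 58, 61, 58, 57, 64, 72, 78, 80, 84, 85, 83, 87, 82, 82, 88, 127, 168, 180, 170, 131, 93, 109, 154, 184, 188, 189, 189, 182, 175, 173, 174, 177, 179, 177, 179, 179, 178, 178, 179, 181, 179, 181, 184, 182, 182, 180, 179, 177, 177, 179, 177, 175, 178, 172, 175, 181, 191, 194, 197, 186, 182, 189, 192, 194, 194, 194, 194, 192, 193, 192, 191, 193, 191, 189, 192, 194, 190, 192, 189, 190, 191, 191, 190, 191, 191, 190, 185, 164, 108, 58, 42, 51]
base w 104.2723357367619 -0.1793388317988058
axis at rest [ 468.1 -159.7   38. ] sleeve mid [ 449.8 -261.4   62. ] base left [ 420.7 -128.5   16. ] [ 378.5 -359.9   16. ] sleeve edges [ 428.4 -257.5   62. ] [ 471.2 -265.2   62. ]
[ 4.50257239e+02 -2.58852275e+02 -1.77925577e-01] [[-2.3, 0.0], [2.3, -0.1], [0.0, -0.7], [-0.1, 1.2]]
mouth [ 452.91206289 -244.08908035   62.        ] sleeve [ 449.63777969 -262.29702009   62.        ]
cart rear [463.4  89.9  42. ] front body [447.5   1.3  42. ] tip [440.1 -42.5  22. ] plugmid [442.9 -26.5  26. ]
[244  33  63  13 734] [274.2  38.6]
[244  51  62  13 711] [275.   56.5]
[247 136  58  16 792] [276.  143.5]
[265 178  22  30 518] [275.9 192.3]
```

```bash
python3 -c "
from h import *
plan([449.7,-261.7,65],-.179)"
```

```text
t 8.97 shift [-0.0115  0.0014  0.5422] turn [-0.0004 -0.0007  0.0004]
```

```bash
python3 -m handwheel '[[0.75,[-0.011,0.0015,0.12],[0,0,0]],[0.75,[-0.011,0.0015,0.3],[0,0,0]],[0.75,[-0.011,0.0015,0.45],[0,0,0]],[0.75,[-0.011,0.0015,0.54],[0,-0.001,0]],[0.75,[-0.011,0.0015,0.54],[0,-0.001,0]],[0.4,[-0.011,0.0015,0.54],[0,-0.001,0]],[0.4,[-0.011,0.0015,0.54],[0,-0.001,0]],[0.2,[-0.011,0.0015,0.54],[0,-0.001,0]],[0.2,[-0.011,0.0015,0.54],[0,-0.001,0]]]' 50
```

```text
t: 10.1
tcp_pos: [450.0, -262.9, 68.0]
orientation: [[0.178, 0.984, -0.001], [0.984, -0.178, -0.002], [-0.002, -0.0, -1.0]]
contact_force: [-4.4, 2.0, 6.3]
grip_width: 0.472
finger_force: 52.4
```

```bash
python3 -m handwheel '[[0.2,[-0.01,0,0],[0,0,0]],[0.2,[-0.02,0,0],[0,0,0]],[0.2,[-0.03,0,0],[0,0,0]],[0.2,[-0.04,0,0],[0,0,0]],[0.2,[-0.046,0,0],[0,0,0]],[0.2,[-0.052,0,0],[0,0,0]],[0.2,[-0.052,0,0],[0,0,0]]]'
```

```text
t: 10.98
tcp_pos: [448.0, -274.5, 68.0]
orientation: [[0.178, 0.984, -0.0], [0.984, -0.178, 0.001], [0.001, -0.001, -1.0]]
contact_force: [-3.1, 7.2, 5.8]
grip_width: 0.473
finger_force: 52.6
```

```bash
python3 -m handwheel '[[0.2,[-0.006,0,0],[0,0,0]],[0.2,[-0.012,0,0],[0,0,0]],[0.2,[-0.012,0,0],[0,0,0]]]'
```

```text
t: 11.35
tcp_pos: [447.8, -275.1, 68.0]
orientation: [[0.179, 0.984, -0.0], [0.984, -0.179, 0.006], [0.006, -0.001, -1.0]]
contact_force: [0.1, 13.9, 10.2]
grip_width: 0.476
finger_force: 53.0
```

```bash
python3 -m handwheel '[[0.75,[0,0,0],[0,0,0]],[0.75,[0,0,0],[0,0,0]],[0.75,[0,0,0],[0,0,0]],[0.75,[0.01,0,-0.1],[0,0,0]],[0.75,[0.03,0,-0.3],[0,0,0]],[0.75,[0.046,0,-0.5],[0,0,0]],[0.75,[0.046,0,-0.54],[0,0,0]],[0.75,[0.046,0,-0.54],[0,0,0]],[0.75,[0.046,0,-0.54],[0,0,0]]]'
python3 - <<'E'
from h import *
s=arm.read_state();print(s['tcp_pos']);im=save('wrist','w5');np.save('w5.npy',np.array([s['tcp_pos'],*s['orientation']]))
o=np.zeros((200,600,3),np.uint8)
o=np.hstack([cv2.resize(cv2.imread(f'pics/{f}.png')[160:300,206:346],(400,400)) for f in('w4','w5')]);cv2.imwrite('pics/c5.png',o)
plan([456.4,48.5,180],-.179)
E
```

```text
t: 12.48
tcp_pos: [448.3, -266.6, 198.9]
orientation: [[0.179, 0.984, -0.003], [0.984, -0.179, 0.001], [0.0, -0.003, -1.0]]
contact_force: [-0.2, 0.2, 0.1]
grip_width: 0.747
finger_force: 0.0
[ 448.2947569  -266.55046176  198.94735112]
t 12.53 shift [ 1.2455 -0.1927  0.0766] turn [-0.0016 -0.0003 -0.0002]
```

View pics/c5.png

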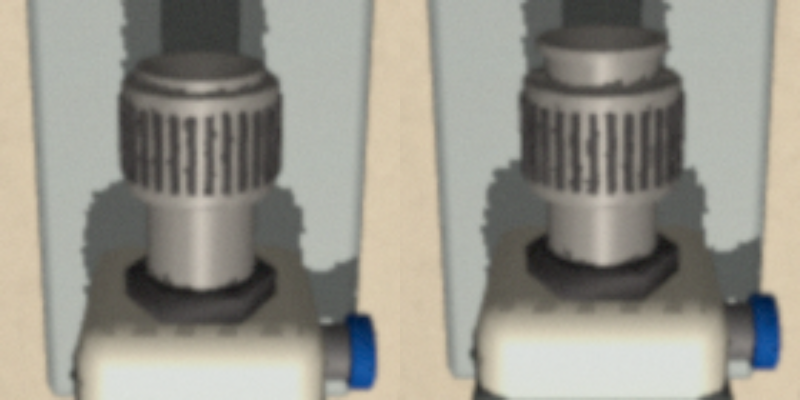

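The sleeve stays back by itself: on the right the mouth ring stands out clearly in front of it. Now the body grasp.

```bash
python3 -m handwheel '[[0.75,[0.1,-0.02,0],[0,0,0]],[0.75,[0.25,-0.04,0],[0,0,0]],[0.75,[0.4,-0.06,0],[0,0,0]],[0.75,[0.55,-0.09,0],[0,0,0]],[0.75,[0.7,-0.11,0],[0,0,0]],[0.75,[0.85,-0.13,0],[0,0,0]],[0.75,[0.95,-0.15,0],[0,0,0]],[0.75,[0.97,-0.15,0],[-0.002,0,0]],[0.75,[0.97,-0.15,0],[-0.002,0,0]],[0.75,[0.97,-0.15,0],[-0.002,0,0]]]'
python3 - <<'E'
from h import *
s=arm.read_state();im=save('wrist','w6')
P=lambda u,z,s=s:at_z('wrist',u,z,s).round(1)
h=cv2.cvtColor(im,cv2.COLOR_RGB2HSV)
m=cv2.inRange(h,(105,140,40),(125,255,255));n,l,st,c=cv2.connectedComponentsWithStats(m)
for i in range(1,n):
    if st[i,4]>40: print(st[i],c[i].round(1), 'z44',P(c[i],44),'z26',P(c[i],26))
plan([455.6,44,30],-.179)
E
```

```text
t: 13.78
tcp_pos: [455.5, -22.6, 200.4]
orientation: [[0.179, 0.984, 0.003], [0.984, -0.179, -0.002], [-0.002, 0.004, -1.0]]
contact_force: [-0.0, -0.3, -0.3]
grip_width: 0.75
finger_force: 0.0
[227  50  61  12 641] [256.8  55. ] z44 [462.1  85.5  44. ] z26 [461.7  87.4  26. ]
[228  66  51  12 537] [253.2  71.9] z44 [457.3  74.7  44. ] z26 [456.5  76.   26. ]
[280  66   7  12  76] [283.1  71.9] z44 [479.   70.8  44. ] z26 [479.6  71.8  26. ]
[232 147  55  14 683] [258.6 153.8] z44 [449.6  14.8  44. ] z26 [448.3  12.1  26. ]
[251 186  21  28 461] [261.2 199.8] z44 [444.4 -22.8  44. ] z26 [442.8 -27.9  26. ]
t 13.82 shift [ 0.2635 -0.0506  0.6815] turn [ 0.0019  0.0008 -0.0007]
```

```bash
python3 -m handwheel '[[0.75,[0.15,-0.03,0],[0,0,0]],[0.75,[0.2635,-0.052,0.05],[0,0,0]],[0.75,[0.2635,-0.052,0.2],[0.002,0.001,-0.001]],[0.75,[0.2635,-0.052,0.4],[0.002,0.001,-0.001]],[0.75,[0.2635,-0.052,0.6],[0.002,0.001,-0.001]],[0.75,[0.2635,-0.052,0.68],[0.002,0.001,-0.001]],[0.75,[0.2635,-0.052,0.68],[0.002,0.001,-0.001]],[0.45,[0.2635,-0.052,0.68],[0.002,0.001,-0.001]],[0.4,[0.2635,-0.052,0.68],[0.002,0.001,-0.001]],[0.2,[0.2635,-0.052,0.68],[0.002,0.001,-0.001]],[0.2,[0.2635,-0.052,0.68],[0.002,0.001,-0.001]]]' 60
```

```text
t: 15.2
tcp_pos: [456.6, 44.7, 32.1]
orientation: [[0.176, 0.984, 0.003], [0.984, -0.176, -0.0], [0.001, 0.003, -1.0]]
contact_force: [-0.2, -1.3, 5.3]
grip_width: 0.505
finger_force: 61.8
```

```bash
python3 -c "
from h import *
plan([455.6,44,100],-.179)"
```

```text
t 15.2 shift [-0.0031 -0.0025 -0.2716] turn [ 0.0016 -0.0003  0.0009]
```

```bash
python3 -m handwheel '[[0.2,[0,0,-0.03],[0,0,0]],[0.2,[0,0,-0.1],[0,0,0]],[0.2,[0,0,-0.2],[0,0,0]],[0.2,[0,0,-0.3],[0,0,0]],[0.2,[0,0,-0.4],[0,0,0]],[0.2,[0,0,-0.4],[0,0,0]]]' 80
python3 -c "
from h import *
plan([472.9,-137.3,132],-.178)"
```

```text
t: 15.95
tcp_pos: [456.3, 44.9, 132.4]
orientation: [[0.176, 0.984, 0.005], [0.984, -0.176, 0.0], [0.001, 0.005, -1.0]]
contact_force: [-0.6, -0.1, -2.3]
grip_width: 0.504
finger_force: 81.2
t 15.95 shift [-0.7056  0.1937  0.0018] turn [ 0.0022 -0.0004  0.0006]
```

```bash
python3 -m handwheel '[[0.2,[-0.05,0.014,0],[0,0,0]],[0.2,[-0.16,0.044,0],[0,0,0]],[0.2,[-0.3,0.082,0],[0,0,0]],[0.2,[-0.44,0.12,0],[0.002,0,0.0005]],[0.2,[-0.58,0.16,0],[0.002,0,0.0005]],[0.2,[-0.67,0.18,0],[0.002,0,0.0005]],[0.2,[-0.7056,0.1937,0.03],[0.002,0,0.0005]],[0.2,[-0.7056,0.1937,0.1],[0.002,0,0.0005]],[0.2,[-0.7056,0.1937,0.18],[0.002,0,0.0005]],[0.2,[-0.7056,0.1937,0.22],[0.002,0,0.0005]],[0.2,[-0.7056,0.1937,0.225],[0.002,0,0.0005]]]'
python3 - <<'E'
from h import *
plan([472.9,-137.3,72.5],-.178)
s=arm.read_state();np.save('w7.npy',np.array([s['tcp_pos'],*s['orientation']]))
a=save('wrist','w7');b=save('side','d7');c=save('scene','s7')
o=np.zeros((600,800,3),np.uint8);o[:420,:400]=a[:,80:480]
o[:400,400:]=cv2.resize(b[230:350,220:340],(400,400),interpolation=3)
o[400:600,400:]=cv2.resize(c[265:365,275:475],(400,200),interpolation=3)
cv2.imwrite('pics/c7.png',o[:,:,::-1])
E
```

```text
t: 17.32
tcp_pos: [470.8, -136.1, 72.6]
orientation: [[0.176, 0.984, -0.007], [0.984, -0.176, 0.003], [0.002, -0.007, -1.0]]
contact_force: [-0.0, 0.4, -1.0]
grip_width: 0.503
finger_force: 81.2
t 17.32 shift [-0.0031  0.0091  0.0005] turn [-0.0034 -0.0008  0.0004]
```

View pics/c7.png

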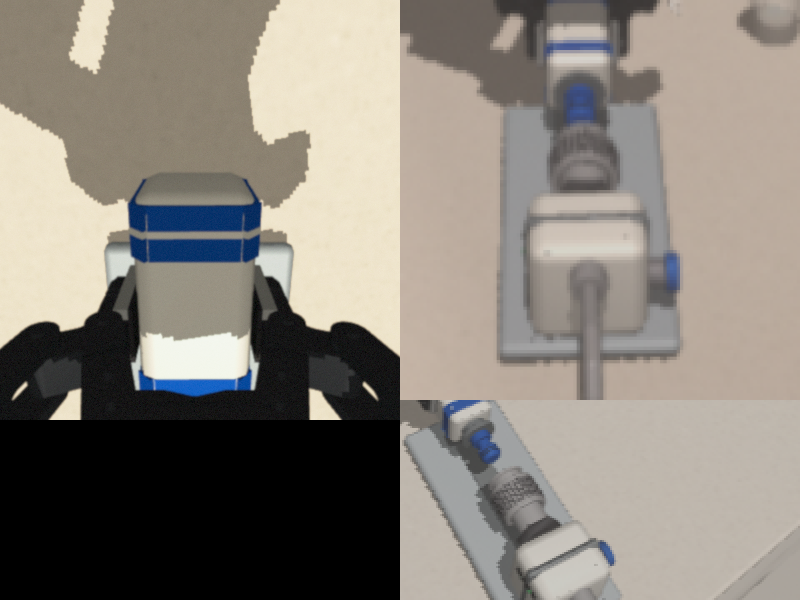

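The plug points at the mouth about 20 mm in front of it (side crop plug (579,100), sleeve centre (585,150)). The tool is ~2 mm off its target, so I correct that first and then measure the plug against the coupler axis.

```bash
python3 -m handwheel '[[0.2,[-0.003,0.009,0],[-0.0034,-0.001,0]],[0.2,[-0.003,0.009,0],[-0.0034,-0.001,0]],[0.2,[-0.003,0.009,0],[-0.0034,-0.001,0]]]'
python3 - <<'E'
from h import *
plan([472.9,-137.3,72.5],-.178)
M=np.array([452.8,-243.8,62]);u=np.array([.178,.984,0])
for n in('side','scene'):
  im=save(n,n+'8');h=cv2.cvtColor(im,cv2.COLOR_RGB2HSV)
  m=cv2.inRange(h,(105,120,30),(128,255,255));k,l,st,c=cv2.connectedComponentsWithStats(m)
  for i in range(1,k):
    if st[i,4]>15 and 240<c[i][0]<330 and 240<c[i][1]<350: print(n,st[i],c[i].round(1))
  for d in(-25.5,0,20,34,48):print(d,np.round(proj(n,M+d*u),1))
  g=cv2.cvtColor(im,cv2.COLOR_RGB2GRAY)
  if n=='side':
    for r in(270,275,279):print(r,g[r,255:300].tolist())
E
```

```text
t: 17.85
tcp_pos: [474.0, -138.5, 74.6]
orientation: [[0.177, 0.984, 0.003], [0.984, -0.177, -0.002], [-0.002, 0.004, -1.0]]
contact_force: [0.9, 0.3, -0.8]
grip_width: 0.507
finger_force: 81.2
t 17.85 shift [ 0.004  -0.0054  0.0082] turn [ 0.0018  0.0008 -0.0001]
side [272 256   7  10  55] [275.  260.1]
side [300 307   3   7  16] [301.2 310. ]
-25.5 [274.4 280.6]
0 [274.1 273. ]
20 [273.9 267.3]
34 [273.8 263.4]
48 [273.7 259.6]
270 [149, 149, 149, 149, 149, 149, 149, 149, 149, 149, 144, 110, 99, 106, 107, 113, 106, 107, 96, 100, 92, 99, 97, 102, 104, 103, 109, 130, 142, 148, 150, 149, 149, 149, 149, 149, 149, 150, 150, 150, 149, 138, 138, 163, 173]
275 [149, 149, 149, 150, 149, 149, 150, 149, 148, 138, 102, 83, 91, 97, 93, 99, 102, 113, 108, 116, 113, 121, 121, 100, 97, 93, 91, 83, 77, 87, 125, 145, 149, 149, 150, 149, 150, 150, 150, 150, 149, 145, 136, 154, 170]
279 [150, 149, 149, 150, 150, 149, 150, 150, 146, 115, 93, 95, 106, 117, 120, 113, 116, 119, 123, 126, 122, 118, 117, 116, 106, 107, 113, 115, 101, 93, 107, 139, 149, 150, 149, 150, 149, 149, 150, 150, 150, 149, 139, 139, 165]
scene [298 261  21  13  92] [308.  265.9]
scene [312 280  14  16 114] [318.6 287.1]
-25.5 [334.2 315.4]
0 [327.3 304.2]
20 [322.  295.6]
34 [318.4 289.8]
48 [314.8 284.1]
```

```bash
python3 -m handwheel '[[0.2,[0.003,-0.005,0.006],[0.001,0.001,0]],[0.2,[0.003,-0.005,0.006],[0.001,0.001,0]],[0.2,[-0.02,-0.005,0.006],[0.001,0.001,0]],[0.2,[-0.04,-0.005,0.006],[0.001,0.001,0]],[0.2,[-0.06,-0.005,0.006],[0.001,0.001,0]],[0.2,[-0.08,-0.005,0.006],[0.001,0.001,0]],[0.2,[-0.08,-0.005,0.006],[0.001,0.001,0]],[0.2,[-0.08,-0.005,0.006],[0.001,0.001,0]]]'
python3 - <<'E'
from h import *
plan([463.4+1,-185.3+.7,72.5],-.178)
E
```

```text
t: 18.95
tcp_pos: [469.1, -157.9, 72.8]
orientation: [[0.177, 0.984, 0.001], [0.984, -0.177, 0.001], [0.001, 0.001, -1.0]]
contact_force: [-0.7, 0.5, -1.1]
grip_width: 0.502
finger_force: 81.2
t 18.95 shift [-0.1085  0.0006  0.0009] turn [ 0.0005 -0.0003 -0.0001]
```

```bash
python3 -m handwheel '[[0.2,[-0.012,0,0],[0,0,0]],[0.2,[-0.024,0,0],[0,0,0]],[0.2,[-0.036,0,0],[0,0,0]],[0.2,[-0.048,0,0],[0,0,0]],[0.2,[-0.06,0,0],[0,0,0]],[0.2,[-0.072,0,0],[0,0,0]],[0.2,[-0.08,0,0],[0,0,0]],[0.2,[-0.08,0,0],[0,0,0]]]'
python3 - <<'E'
from h import *
plan([463.4+1,-185.3+.7,72.5],-.178)
E
```

```text
t: 19.95
tcp_pos: [465.2, -177.3, 72.4]
orientation: [[0.177, 0.984, 0.0], [0.984, -0.177, 0.001], [0.001, -0.0, -1.0]]
contact_force: [-0.2, 3.6, -0.7]
grip_width: 0.502
finger_force: 81.1
t 19.95 shift [-0.0293  0.0022 -0.0004] turn [-0.     -0.0006 -0.0002]
```

```bash
python3 -m handwheel '[[0.2,[-0.01,0,0],[0,0,0]],[0.2,[-0.02,0,0],[0,0,0]],[0.2,[-0.028,0,0],[0,0,0]],[0.2,[-0.034,0,0],[0,0,0]],[0.2,[-0.038,0,0],[0,0,0]],[0.2,[-0.038,0,0],[0,0,0]]]'
```

```text
t: 20.7
tcp_pos: [464.1, -184.4, 72.6]
orientation: [[0.178, 0.984, 0.001], [0.984, -0.178, 0.006], [0.006, -0.0, -1.0]]
contact_force: [2.7, 12.7, 2.4]
grip_width: 0.502
finger_force: 81.4
```

```bash
python3 -m handwheel '[[0.2,[-0.006,0,0],[0,0,0]],[0.2,[-0.01,0,0],[0,0,0]],[0.2,[-0.01,0,0],[0,0,0]]]'
python3 - <<'E'
from h import *
b=save('side','d9');c=save('scene','s9')
o=np.hstack([cv2.resize(b[240:320,240:320],(400,400),interpolation=3),cv2.resize(c[265:345,290:370],(400,400),interpolation=3)])
cv2.imwrite('pics/c9.png',o[:,:,::-1])
E
```

```text
t: 21.08
tcp_pos: [464.0, -184.5, 72.7]
orientation: [[0.179, 0.984, 0.002], [0.984, -0.179, 0.011], [0.011, -0.0, -1.0]]
contact_force: [5.7, 22.0, 4.8]
grip_width: 0.505
finger_force: 81.7
```

View pics/c9.png

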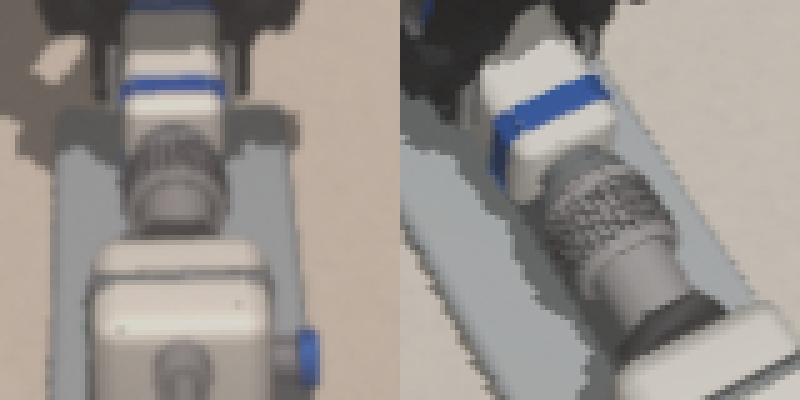

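The plug is gone from view, the flange meets the mouth and the sleeve sits forward against it, with the thin tube bare behind. I relax the push and do a light tug as a test.

```bash
python3 -m handwheel '[[0.2,[0.01,0,0],[0,0,0]],[0.2,[0.02,0,0],[0,0,0]],[0.2,[0.03,0,0],[0,0,0]],[0.2,[0.03,0,0],[0,0,0]]]'
```

```text
t: 21.68
tcp_pos: [464.6, -183.2, 72.8]
orientation: [[0.177, 0.984, 0.001], [0.984, -0.177, -0.002], [-0.002, 0.001, -1.0]]
contact_force: [-1.9, -3.1, -1.9]
grip_width: 0.505
finger_force: 81.4
```

```bash
python3 -m handwheel '[[0.2,[-0.01,0,0],[0,0,0]],[0.2,[-0.012,0,0],[0,0,0]],[0.2,[-0.012,0,0],[0,0,0]]]'; python3 -m handwheel '[[0.6,[0,0,0],[0,0,0]],[0.75,[0,0,0],[0,0,0]],[0.75,[0,0,0],[0,0,0]],[0.75,[0,0,0],[0,0,0]],[0.75,[0,0,-0.05],[0,0,0]],[0.75,[0,0,-0.2],[0,0,0]],[0.75,[0,0,-0.4],[0,0,0]],[0.75,[0,0,-0.55],[0,0,0]],[0.75,[0,0,-0.55],[0,0,0]],[0.75,[0,0,-0.55],[0,0,0]]]'
python3 - <<'E'
from h import *
a=save('wrist','wA');c=save('scene','sA')
o=np.zeros((420,800,3),np.uint8);o[:,:400]=a[:,80:480];o[:400,400:]=cv2.resize(c[265:345,290:370],(400,400),interpolation=3)
cv2.imwrite('pics/cA.png',o[:,:,::-1])
E
```

```text
t: 22.05
tcp_pos: [464.5, -184.2, 73.0]
orientation: [[0.178, 0.984, 0.002], [0.984, -0.178, 0.003], [0.003, 0.001, -1.0]]
contact_force: [0.3, 5.1, -0.7]
grip_width: 0.507
finger_force: 81.7
t: 23.3
tcp_pos: [463.7, -184.7, 210.0]
orientation: [[0.177, 0.984, 0.001], [0.984, -0.177, 0.001], [0.001, 0.001, -1.0]]
contact_force: [-0.4, 0.6, -0.7]
grip_width: 0.754
finger_force: 0.0
```

View pics/cA.png

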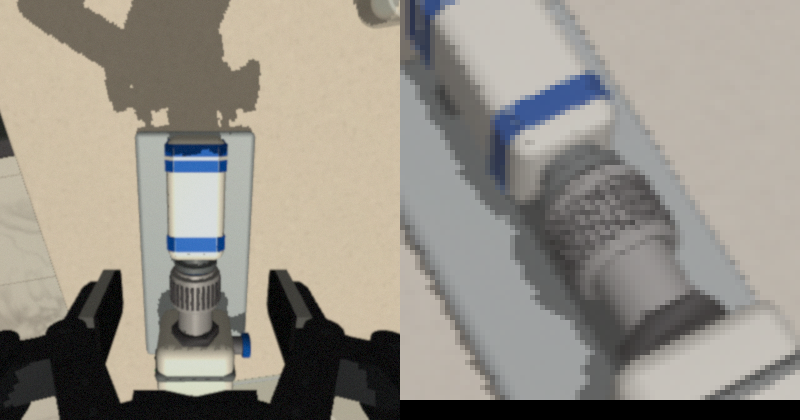

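The cartridge is seated straight and locked (sleeve forward at px (195,292)), and the gripper is clear above it. Handing in.

```bash
python3 -c "
from workcell import arm
print(arm.sign_off())"
```

```text
the job is handed in; nothing more can be done
None
```

I handed the job in at about 23 s: the blue-banded cartridge is plugged fully home, the sleeve sprung forward and held against a light tug, and the gripper is clear; hand-in returned no verdict.

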